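Pin the tray dispenser and peel off the top tray

ROBOT

A 7-joint arm with a two-finger parallel gripper is mounted at the origin on a cart in front of the work surface, level with it; the furniture and walls round the work are solid. World frame = base frame: x ahead of the robot, y to its left, z up, the work surface at z = 0. Lengths are in m, angles in degrees, forces in N, time in s.
With the tool pointing down it reaches from about 0.35 to 0.9 m from the base axis. Payload 19.9 kg.
Tool frame: the origin (TCP) lies midway between the tips of the shut fingers; the grasp point (between the pads) lies 19 mm behind it (env.hold_point_z is the distance from the TCP to the grasp point, in m); z points along the fingers, y is the line along which they close (so a half turn about z gives the same grasp; the last joint's range is limited). The gripper opens to 85 mm and grips with 20 to 120 N. Pads are 22 mm wide; open, the fingers measure 114 mm over their backs; the gripper's body (76 mm by 85 mm) begins 54 mm behind the grasp point. The pads swing forward as they close: fully open they stand 13 mm farther back than shut.
Start: joints at [-66.778, 23.915, -0.59, 92.452, 0.269, 63.638, -3.037], TCP at [0.27, 0.564, 0.231] pointing down, gripper open.
Joint ranges: [-161.28, 161.28], [-22.2, 115.67], [-73.04, 71.86], [3.21, 147.25], [-68.34, 248.33], [10.77, 114.83], [-161.83, 161.83]. Speed limits (degrees/s): [108.29, 108.29, 136.94, 136.94, 172.46, 172.46, 172.46].

INTERFACE

Orientations are given as a 3x3 rotation matrix whose columns are the frame's x, y, z axes.
In Python, from cell import env gives the robot as it stands. The module is installed in compiled form; this text tells all that it offers.
- The arm moves only by the tool apply_moves, never from a script. Its argument "series" is a list that holds one entry, the list of rows, each a list of 4 numbers: the shift along the world's x, y, z as a fraction of full scale, then the turn about the world's z as a fraction of full scale. A call has 1 to 10 rows; each row shifts and turns the commanded pose from where the row before left it; what a row does not reach is not made up. Full scale, the value 1, is 0.03 m for a shift and 4 degrees for a turn. A row lasts 1/12 s, in which the tool goes at most 41.7 mm and 7.16 degrees, less where a joint would pass 70% of its speed; a pose out of reach is approached as far as the arm can. A call with a number of a shift or a turn outside -1 to 1 is refused whole. A call with a gripper value outside its range is refused whole. "jaw" is the gripper's target within -1 to 1 (fully open at 1, half-way at 0, shut at -1), set as the call begins (left out, the last holds). The fingers move at their own pace and stop on an object; "squeeze" is the grip in N (left out, the last holds). Time passes only in rows, so rows that do not move let the fingers close. It gives the time, the measured TCP pose, the force, the opening and the grip force at its end, in the units of the state.
- env.get_state(): the state, without advancing time (a new reading comes with each control period).
- env.grab_frame(name): name is "side" or "top" or "wrist"; returns a dict with "img" (384x512x3 uint8, blue, green, red), "intrinsics" (3x3 intrinsics, pixels), "extrinsics" (4x4, takes a point from camera to world coordinates). Camera axes: x right, y up, looking along -z (the intrinsics and any distortion apply to the point x, -y, -z); pixel columns grow to the right and rows downward; lengths in m; the calibration is good to about 2 mm. A picture is of the moment at which its call begins. There is no depth.
- env.job_done(): hands the job in; it is judged then, once.
The state is a dict: "time": time; "joint_pos": joint angles; "qd": joint speeds; "effort": joint torques, N m; "tool_pos": TCP position; "tool_rot": TCP orientation; "contact_force": force on the tool from outside, world axes, zero at the start; "moment": the same for the moment, N m; "width": finger opening in m; "finger_force": force on a finger pad.
Only numpy, scipy, OpenCV 4.12 (cv2) and the standard library are available. Lean on these libraries where they do the work, as an engineer would, in place of code of your own. Each camera call takes 0.05 s, during which the arm holds its last target. There are 200 camera calls.

TASK

Lock the tip-up cradle of the tray dispenser by pushing its headed pin fully home through fork and lug. Then take the top sample tray by its upright tab, lift that corner first, tilting the tray so that it peels off the stack while the opposite corner is still down in its nest, and carry it over to the steel tray: finish while holding it up in the gripper, roughly level and well clear above the middle of the steel tray. Leave the pin home, the rest of the stack down and the things standing around where they are.

Things in the scene. Friction and masses are not known exactly. Their poses are not given: they have to be found in the camera images.
- dispenser: Fixed aluminium base plate of the tray dispenser, 225 (x) x 140 (y) x 12 mm, x from -120 to +105 mm. Origin on the table surface under the centre of the tray stack; x points away from the robot at yaw 0, y left, z up. At its near end a two-cheek fork stands round the lug of the cradle.
- fork_mouth (a point): Where the pin enters the fork: at (-100, -42, +34) mm of the dispenser, on the bore axis, which runs along y. Entry cheek y -42 to -12 mm, cradle lug y -9 to +9 mm, end cheek y +12 to +24 mm of the dispenser, all 24 mm wide in x, tops 48 mm above the table. Bores 10.4 mm in the cheeks, 12.5 mm in the lug.
- pin: Loose steel headed pin, shank 9 x 70 mm along its +y with a tapered tip, head 18 mm diameter, 6 mm thick, outer face domed (to y -9 mm), 40 g, greased. Origin at the centre of the head's underside. Starts loose in the entry cheek, drooping about 0.07 rad, head 39 to 44 mm out on the -y side; slides easily to the dispenser's +y; home when the head bears on the cheek (origin at fork_mouth).
- cradle (a joint): Tip-up cradle that carries the stack of trays, hinged at the far end of the dispenser (x +92, z 19 mm). 0 = down, grows as the near end rises (rad). Light: without the pin home it can tip up as the top tray is pulled. With the pin home it has some 0.015 rad of play.
- stack_top (a point): Centre of the upper face of the stack's rim, 62 mm above the table; axes as the dispenser's. In the middle part of each side a rounded sprung nib overlaps the top tray's rim by about 1 mm and gives way at about 5 to 10 N once the rim there is lifted some 4 mm. Nibs and their posts rise 13 mm above this point, and reach out 87 mm in x and 72 mm in y.
- top_tray: Loose top tray, white formed plastic, about 60 g, open upward: rim 130 (x) x 100 (y) x 3 mm, below it a body 110 x 80 x 22 mm nested in the stack with 4 mm of play on each side, clinging by the sprung nibs. Origin at the centre of the rim's underside (at stack_top when nested), axes as the dispenser's. Tilting it 0.25 rad about its far corner frees it.
- tab (a point): Grip point in the upright pull tab, at (-54.5, +42, +30) mm of the tray, at its near left corner. The tab is a fin 10 mm thick, 26 mm long, top 43 mm above the rim's underside (105 mm above the table when nested). Its length runs along the diagonal from far_corner to tab_corner; pinch it level across its 10 mm, at right angles to that diagonal.
- tab_corner (a point): Near left corner of the top tray's rim, at (-65, +50, 0) mm of the tray: the corner to lift first.
- far_corner (a point): Far right corner of the rim, diagonal to the tab, at (+65, -50, 0) mm of the tray: the last to leave the stack.
- steel_tray: Fixed open pressed steel tray on the table, 324 (x) x 260 (y) mm, 57 mm high; origin at the centre of its underside.
- vial_1: Small bystander vial, loose, 21 mm diameter, 50 mm tall; origin under its centre.
- petri_1: Bystander petri dish, loose, 69 mm diameter, 15 mm tall; origin under its centre.
- blue_cap: Bystander screw cap, loose, 53 mm diameter, 26 mm tall; origin under its centre.
There are look-alikes about, which are no part of the job. What is shaped like the top_tray but yellow is not meant.

How it is judged (in metres and radians):
On the way, in this order (a step that is already met when the one before it is completed fails the run):
1. the pin is home: its head within 3 mm of the entry cheek, the tray still nested (y of pin in the frame of dispenser above -0.045 m and angle between the y axis of pin and the y axis of dispenser, either way round below 0.1 rad and z of tab_corner in the frame of stack_top below 0.006 m), for 0.2 s.
2. the tray is peeled: its tab corner more than 18 mm above the stack while the far corner is still within 8 mm of it, cradle down (z of tab_corner in the frame of stack_top above 0.018 m and z of far_corner in the frame of stack_top below 0.008 m and value of joint cradle below 0.06 rad), for 0.1 s.
At the end, for the whole second after the job is handed in: The gripper holds the top tray still, rim centre over 140 mm and both diagonal corners over 100 mm above the table, open side up, tilted under 0.45 rad, its centre within 80 mm in plan of the steel tray's; the pin is home within 3 mm, the cradle down (under 0.04 rad) (contact force between the fingers and top_tray above 2 N and height (world z) of top_tray above 0.14 m and angle between top_tray's own z axis and vertical below 0.45 rad and height (world z) of each of far_corner, tab_corner above 0.1 m and horizontal distance between top_tray and steel_tray below 0.08 m and linear speed of top_tray below 0.03 m/s and y of pin in the frame of dispenser above -0.045 m and angle between the y axis of pin and the y axis of dispenser, either way round below 0.1 rad and value of joint cradle below 0.04 rad); the arm keeps its last pose, push and grip.
It fails at once if the cradle with the rest of the stack is tipped up (more than 0.15 rad) (value of joint cradle above 0.15 rad).
It fails at once if a bystander (vial, petri dish, screw cap) is moved more than 25 mm (distance of any of vial_1, petri_1, blue_cap from where it was at the start of the episode above 0.025 m).
It also fails if it takes over 62 s, if anything falls off the work surface, if the arm or the gripper's body presses on something with over 40 N, if the wrist force passes 120 N, or if a joint passes its speed limit or range.

## Working session

There is one attempt and no reset: what is moved stays moved. The work goes in short steps, Python scripts to look and compute and a tool call to move; the robot and the scene stay as the last step left them, time stands still between calls to the robot, and variables do not carry over. Pictures are saved under pics/ and viewed, at most 10 in all, crops included, and the job is handed in when it is done.

Besides the shell and the picture viewer there is one more tool, called as a command line: name --argument value ..., lists and objects as JSON in quotes. apply_moves: Moves the arm, as the interface text tells. Its arguments: {"type":"object","properties":{"series":{"type":"array"},"jaw":{"type":"number"},"squeeze":{"type":"number"}},"required":["series"]}

```bash
mkdir -p pics
cat > h.py <<'E'
import numpy as np, cv2, json
from cell import env
def grab(n,save=None):
    f=env.grab_frame(n); 
    if save: cv2.imwrite('pics/'+save,f['img']); 
    np.savez('cam_%s.npz'%n,K=f['intrinsics'],T=f['extrinsics'])
    return f
def cam(n):
    d=np.load('cam_%s.npz'%n); return d['K'],d['T']
def ray(n,u,v):
    K,T=cam(n); p=np.linalg.inv(K)@[u,v,1]; d=T[:3,:3]@[p[0],-p[1],-p[2]]; return T[:3,3],d/np.linalg.norm(d)
def at_z(n,u,v,z):
    o,d=ray(n,u,v); return o+d*(z-o[2])/d[2]
def proj(n,P):
    K,T=cam(n); c=T[:3,:3].T@(np.asarray(P,float)-T[:3,3]); q=K@[c[0],-c[1],-c[2]]; return q[:2]/q[2]
E
python3 - <<'E'
from h import *
a=grab('top')['img'];b=grab('side')['img']
cv2.imwrite('pics/top0.png',cv2.resize(a,(800,600)));cv2.imwrite('pics/side0.png',cv2.resize(b,(800,600)))
for n in('top','side'):print(cam(n))
s=env.get_state();print(s['tool_pos'],s['tool_rot'],s['width'],env.hold_point_z)
E
```

```text
(array([[441.06115302,   0.        , 250.87618591],
       [  0.        , 441.06115302, 186.44148031],
       [  0.        ,   0.        ,   1.        ]]), array([[ 2.49671101e-02,  9.90799051e-01, -1.33018363e-01,
         3.76163297e-01],
       [-9.99683008e-01,  2.51768290e-02, -1.05379848e-04,
         7.17921187e-03],
       [ 3.24457033e-03,  1.32978828e-01,  9.91113568e-01,
         1.50902777e+00],
       [ 0.00000000e+00,  0.00000000e+00,  0.00000000e+00,
         1.00000000e+00]]))
(array([[355.51509418,   0.        , 246.40023163],
       [  0.        , 355.51509418, 195.61120464],
       [  0.        ,   0.        ,   1.        ]]), array([[ 0.8273239 ,  0.34513963, -0.44318597,  0.11957657],
       [-0.56159264,  0.52534866, -0.63923587, -0.63381977],
       [ 0.01220153,  0.77774508,  0.62846138,  0.70985306],
       [ 0.        ,  0.        ,  0.        ,  1.        ]]))
[0.26990582 0.56338115 0.230705  ] [[-9.01858605e-01  4.32031139e-01 -3.90181257e-04]
 [ 4.32031306e-01  9.01858031e-01 -1.02159217e-03]
 [-8.94715276e-05 -1.08990221e-03 -9.99999402e-01]] 0.08555193128606849 0.0187
```

View pics/top0.png

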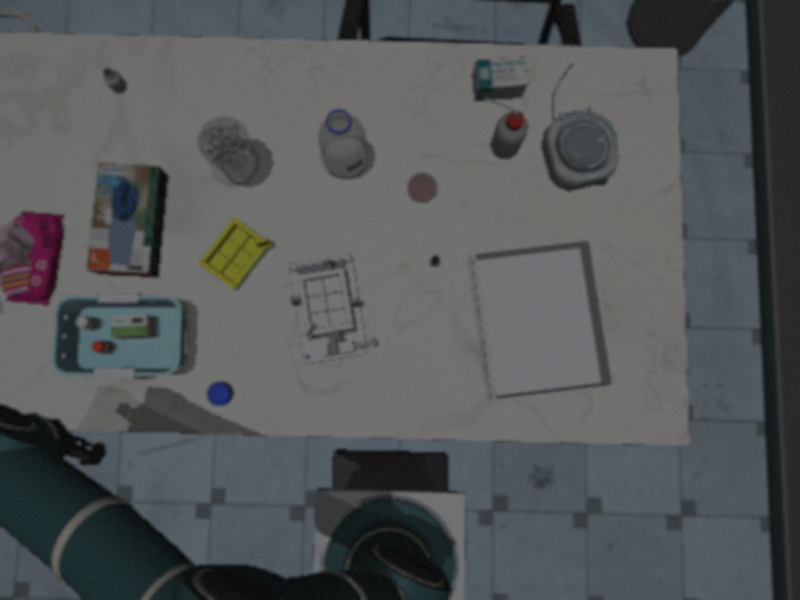

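View pics/side0.png

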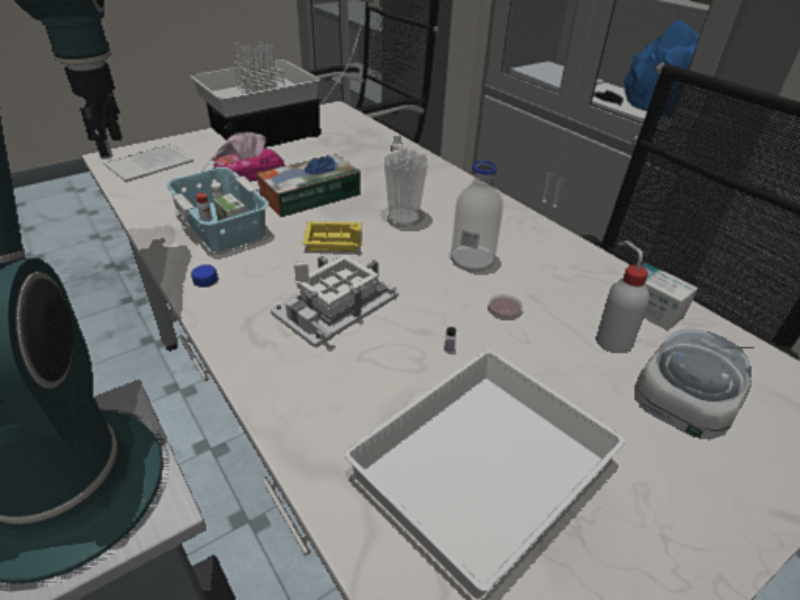

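The dispenser with the white tray is at about (330,305) in the top view and (335,295) in the side view. The yellow tray at (236,255) is the look-alike. The pin head is near (375,343) and the tab near (312,330). I'll enlarge one crop to confirm these.

Run:
```python
from h import *
a=grab('top')['img'];b=grab('side')['img']
c1=cv2.resize(a[155:240,178:248],None,fx=5.7,fy=7*5.7/7,interpolation=cv2.INTER_CUBIC)
c2=cv2.resize(b[158:225,168:260],(400,291),interpolation=cv2.INTER_CUBIC)
o=np.zeros((max(c1.shape[0],c2.shape[0]),c1.shape[1]+c2.shape[1],3),np.uint8)
o[:c1.shape[0],:c1.shape[1]]=c1;o[:c2.shape[0],c1.shape[1]:]=c2
o=cv2.convertScaleAbs(o,alpha=1.3)
print(o.shape,c1.shape);cv2.imwrite('pics/crop1.png',o)
```

```text
(484, 799, 3) (484, 399, 3)
```

View pics/crop1.png

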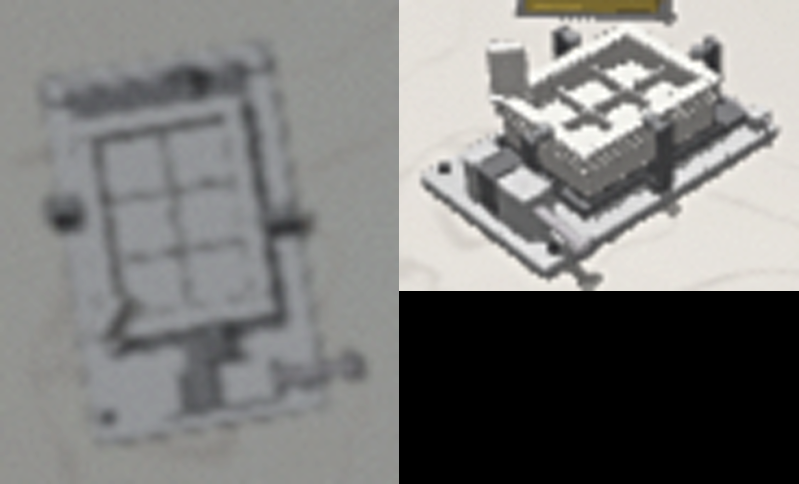

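The left half of the crop (top view) shows the white tray with its tab at (120,322), at the near left corner. The pin head is at (352,365) and the plate corners are at (45,80), (268,45), (322,403) and (98,440). This is the white tray in the dispenser that the task means. Next I fit the pose from both views.

Run:
```python
from h import *
from scipy.optimize import least_squares
T=lambda u,v:(178+u/5.7-.4,155+v/5.7-.4)
S=lambda u,v:(168+(u-399)/4.348-.4,158+v/4.343-.4)
obs=[('top',T(45,80),(105,70,12)),('top',T(268,45),(105,-70,12)),('top',T(322,403),(-120,-70,12)),('top',T(98,440),(-120,70,12)),
('side',S(423,180),(-120,70,12)),('side',S(547,268),(-120,-70,12)),('side',S(778,126),(105,-70,12)),
('side',S(585,163),(-65,-50,65)),('side',S(722,78),(65,-50,65)),('side',S(620,27),(65,50,65))]
def D(p,q):
    c,s=np.cos(p[2]),np.sin(p[2]);q=np.array(q)/1e3;return np.array([p[0]+c*q[0]-s*q[1],p[1]+s*q[0]+c*q[1],q[2]])
f=lambda p:np.concatenate([proj(n,D(p,q))-uv for n,uv,q in obs])
for sel in (obs,obs[:4],obs[4:]):
    r=least_squares(lambda p:np.concatenate([proj(n,D(p,q))-uv for n,uv,q in sel]),[.5,.1,.1]);print(r.x,np.degrees(r.x[2]));
    if sel is obs:p=r.x;print(r.fun.reshape(-1,2).round(1).tolist())
np.save('disp.npy',p)
for nm,q in dict(mouth=(-100,-42,34),headstart=(-100,-92,34),home_out=(-100,-51,34),tab=(-54.5,42,92),far=(65,-50,62),center=(0,0,62)).items():print(nm,D(p,q).round(4))
print('head',at_z('top',*T(352,365),.035),'vial',at_z('top',434*.64,261*.64,.02),'petri',at_z('top',422*.64,187*.64,.01),'cap',at_z('top',220*.64,393*.64,.02))
print('steel',[at_z('top',u*.64,v*.64,.057).round(3).tolist() for u,v in((472,257),(587,242),(609,384),(492,397))])
```

```text
[0.54457284 0.1474583  0.19991875] 11.454500726974718
[[-0.9, -0.1], [0.1, -0.9], [1.7, 0.7], [0.1, 1.4], [-1.2, -1.0], [-0.3, 0.7], [0.2, -0.2], [-0.1, -1.1], [0.1, 0.0], [1.7, -1.0]]
[0.5455217  0.14823513 0.18485082] 10.591171649134557
[0.5431672  0.14627372 0.21950029] 12.57644010901948
mouth [0.4549 0.0864 0.034 ]
headstart [0.4648 0.0374 0.034 ]
home_out [0.4567 0.0776 0.034 ]
tab [0.4828 0.1778 0.092 ]
far [0.6182 0.1114 0.062 ]
center [0.5446 0.1475 0.062 ]
head [0.46459348 0.04308694 0.035     ] vial [ 0.64541525 -0.08309423  0.02      ] petri [ 0.81479332 -0.05398036  0.01      ] cap [0.34759849 0.36912692 0.02      ]
steel [[0.649, -0.162, 0.057], [0.689, -0.409, 0.057], [0.387, -0.451, 0.057], [0.354, -0.207, 0.057]]
```

apply_moves --series '[[[0.34, -0.93, 0, -0.66], [0.34, -0.93, 0, -0.66], [0.34, -0.93, 0, -0.66], [0.34, -0.93, 0, -0.66], [0.34, -0.93, 0, -0.66], [0.34, -0.93, 0, -0.66], [0.34, -0.93, 0, -0.66], [0.34, -0.93, 0, -0.66], [0.34, -0.93, 0, -0.66], [0.34, -0.93, 0, -0.66]]]' --jaw -1 --squeeze 60

```text
time: 1.03
tool_pos: [0.3722, 0.2832, 0.2313]
tool_rot: [[-0.614, 0.789, -0.0], [0.789, 0.614, 0.0], [0.0, 0.0, -1.0]]
contact_force: [1.0, -0.2, 0.0]
width: -0.0001
finger_force: 0.0
```

apply_moves --series '[[[0.34, -0.93, 0, -0.66], [0.34, -0.93, 0, -0.66], [0.34, -0.93, 0, -0.66], [0.34, -0.93, 0, -0.66], [0.34, -0.93, 0, -0.66], [0.34, -0.93, 0, -0.66], [0.34, -0.93, 0, -0.66], [0.34, -0.93, 0, -0.66], [0.34, -0.93, 0, -0.66], [0.34, -0.93, 0, -0.66]]]'

```text
time: 1.87
tool_pos: [0.4743, 0.0042, 0.2314]
tool_rot: [[-0.199, 0.98, 0.0], [0.98, 0.199, 0.0], [0.0, 0.0, -1.0]]
contact_force: [0.3, 1.2, -0.7]
width: 0.0
finger_force: 0.0
```

Run:
```python
from h import *
a=grab('wrist')['img'];b=grab('side')['img']
s=env.get_state();print(s['tool_pos'],s['tool_rot'].round(3),s['width'],s['joint_pos'],s['contact_force'])
c2=cv2.resize(b[150:230,160:270],(550,400),interpolation=cv2.INTER_CUBIC)
o=np.zeros((600,800,3),np.uint8);o[:]=cv2.resize(a,(800,600))
cv2.imwrite('pics/wr1.png',o);cv2.imwrite('pics/side1.png',c2)
```

```text
[0.4748453  0.00149363 0.23139625] [[-0.194  0.981  0.001]
 [ 0.981  0.194 -0.001]
 [-0.001  0.    -1.   ]] 3.5801425691774235e-05 [-29.65544096   8.89603867  28.4395326  113.949239    -4.88395046
  58.27934006  12.2436911 ] [-0.37441967  1.33886476  0.80802446]
```

View pics/wr1.png

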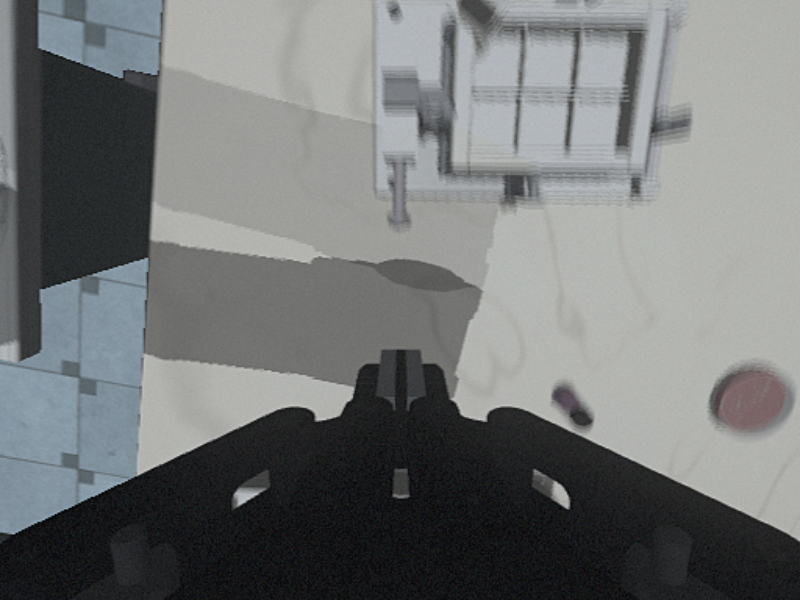

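The wrist view shows the pin from (399,165) to its head at (399,222), in line with the fingers at x≈400. The tab is at about (478,10). I'll measure with this view.

Run:
```python
from h import *
p=np.load('disp.npy')
def inv(P):
    c,s=np.cos(p[2]),np.sin(p[2]);d=P[:2]-p[:2];return (1e3*np.array([c*d[0]+s*d[1],-s*d[0]+c*d[1]])).round(1)
for nm,u,v,z in(('head',399,220,.03),('shank at cheek',399,160,.034),('plate NR',375,191,.012),('plate FR',655,200,.012),('rim NR',454,174,.065),('rim FR',643,176,.065)):
    P=at_z('wrist',u*.64,v*.64,z);print(nm,P.round(4),inv(P))
print(inv(env.get_state()['tool_pos']))
```

```text
head [0.4663 0.0386 0.03  ] [-98.4 -91.2]
shank at cheek [0.4575 0.082  0.034 ] [-98.3 -46.9]
plate NR [0.4431 0.0558 0.012 ] [-117.7  -69.7]
plate FR [0.666  0.0938 0.012 ] [108.3 -76.7]
rim NR [0.4964 0.0792 0.065 ] [-60.8 -57.3]
rim FR [0.6227 0.1035 0.065 ] [ 67.9 -58.6]
[ -97.3 -129.2]
```

apply_moves --series '[[[0, 0, -0.99, 0], [0, 0, -0.99, 0], [0, 0, -0.99, 0], [0, 0, -0.99, 0], [0, 0, -0.99, 0], [0, 0, -0.99, 0], [0, 0, -0.99, 0], [0, 0, 0, 0], [-0.04, 0.2, 0, 0], [-0.04, 0.2, 0, 0]]]'

```text
time: 2.8
tool_pos: [0.4722, 0.018, 0.0247]
tool_rot: [[-0.2, 0.98, 0.001], [0.98, 0.2, 0.0], [-0.0, 0.001, -1.0]]
contact_force: [-0.0, 0.8, 0.1]
width: -0.0004
finger_force: 0.0
```

apply_moves --series '[[[-0.03, 0.14, 0, 0], [-0.03, 0.14, 0, 0], [-0.03, 0.14, 0, 0], [-0.03, 0.14, 0, 0], [-0.03, 0.14, 0, 0], [-0.03, 0.14, 0, 0], [-0.03, 0.14, 0, 0], [-0.03, 0.14, 0, 0], [-0.03, 0.14, 0, 0], [-0.03, 0.14, 0, 0]]]'

```text
time: 3.63
tool_pos: [0.4625, 0.0604, 0.0235]
tool_rot: [[-0.202, 0.979, -0.0], [0.979, 0.202, 0.0], [0.0, 0.0, -1.0]]
contact_force: [-0.2, -0.6, -1.3]
width: 0.0002
finger_force: 0.1
```

apply_moves --series '[[[-0.02, 0.1, 0, 0], [-0.02, 0.1, 0, 0], [-0.02, 0.1, 0, 0]]]'

```text
time: 3.88
tool_pos: [0.4607, 0.069, 0.0233]
tool_rot: [[-0.201, 0.98, -0.0], [0.98, 0.201, -0.0], [-0.0, -0.0, -1.0]]
contact_force: [-0.6, -0.4, 0.1]
width: 0.0
finger_force: 0.1
```

Run:
```python
from h import *
a=grab('wrist')['img'];b=grab('side')['img']
o=np.hstack([cv2.resize(a[:,130:386],(400,600)),cv2.resize(b[150:230,160:215],(400,582))[:600] if 0 else cv2.copyMakeBorder(cv2.resize(b[160:225,165:245],(400,325),interpolation=cv2.INTER_CUBIC),0,275,0,0,cv2.BORDER_CONSTANT)])
cv2.imwrite('pics/push.png',o);s=env.get_state();print(s['tool_pos'],s['contact_force'])
```

```text
[0.46080879 0.06901335 0.02335129] [ 0.77836244 -0.76619507 -0.15430794]
```

View pics/push.png

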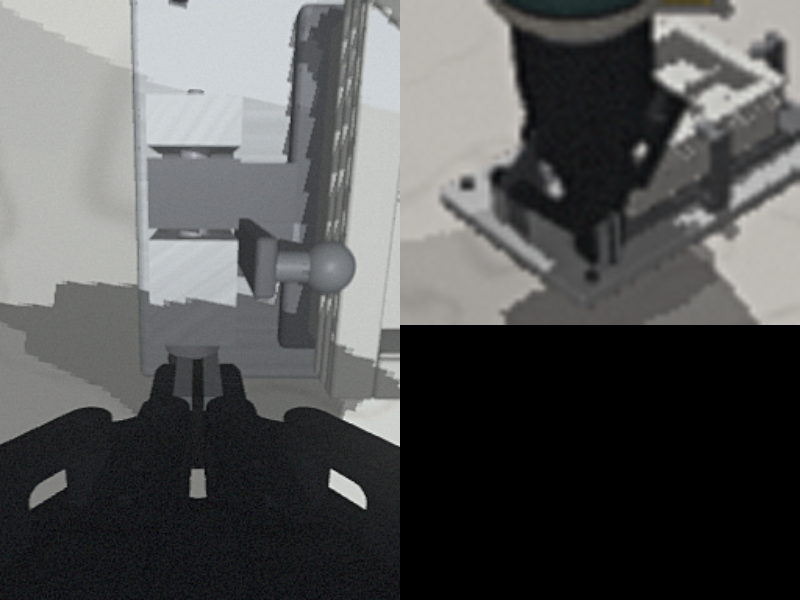

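The pin runs through the lug and its tip just shows at the end cheek (196,92). The head at (192,352) is almost on the cheek, so I push on until the force rises.

apply_moves --series '[[[-0.007, 0.033, 0, 0], [-0.007, 0.033, 0, 0], [-0.007, 0.033, 0, 0], [-0.007, 0.033, 0, 0]]]'

```text
time: 4.32
tool_pos: [0.4605, 0.07, 0.0234]
tool_rot: [[-0.199, 0.98, 0.001], [0.98, 0.199, -0.003], [-0.003, 0.001, -1.0]]
contact_force: [5.6, -23.2, -0.4]
width: 0.0
finger_force: 11.8
```

The pin is home: 23 N of contact force. I hold briefly, then retract, rise, and turn toward the tab.

apply_moves --series '[[[0, 0, 0, 0], [0, 0, 0, 0], [0.1, -0.5, 0, 0], [0.1, -0.5, 0.3, 0], [0, 0, 1, 0.3], [0, 0, 1, 1], [0, 0, 1, 1], [0, 0, 1, 1], [0, 0, 1, 1], [0, 0, 0.6, 1]]]'

```text
time: 5.15
tool_pos: [0.4666, 0.0416, 0.204]
tool_rot: [[-0.543, 0.839, 0.003], [0.839, 0.543, 0.001], [-0.001, 0.003, -1.0]]
contact_force: [0.5, -0.2, -0.8]
width: 0.0
finger_force: 0.0
```

apply_moves --series '[[[0, 0.6, 0, 1], [0, 0.6, 0, 1], [0.1, 0.6, 0, 1], [0.1, 0.6, 0, 1], [0.1, 0.6, 0, 1], [0.1, 0.6, 0, 1], [0.1, 0.6, 0, 1], [0.1, 0.2, 0, 0.7], [0, 0, 0, 0], [0, 0, 0, 0]]]' --jaw -0.3

```text
time: 5.98
tool_pos: [0.4841, 0.1737, 0.2007]
tool_rot: [[-0.895, 0.447, 0.0], [0.447, 0.895, -0.0], [-0.0, -0.0, -1.0]]
contact_force: [-0.6, 0.6, 0.1]
width: 0.0302
finger_force: 0.0
```

Run:
```python
from h import *
a=grab('wrist')['img']
s=env.get_state();print(s['tool_pos'],s['tool_rot'].round(3).tolist(),s['width'],s['joint_pos'])
cv2.imwrite('pics/wr2.png',cv2.resize(a,(800,600)))
```

```text
[0.48401284 0.17332598 0.20065006] [[-0.894, 0.448, 0.0], [0.448, 0.894, -0.0], [-0.0, -0.0, -1.0]] 0.030042294477058067 [-36.38215664  14.81437901  15.44734804 110.39566325  -4.71486919
  55.40285768  44.67121268]
```

View pics/wr2.png

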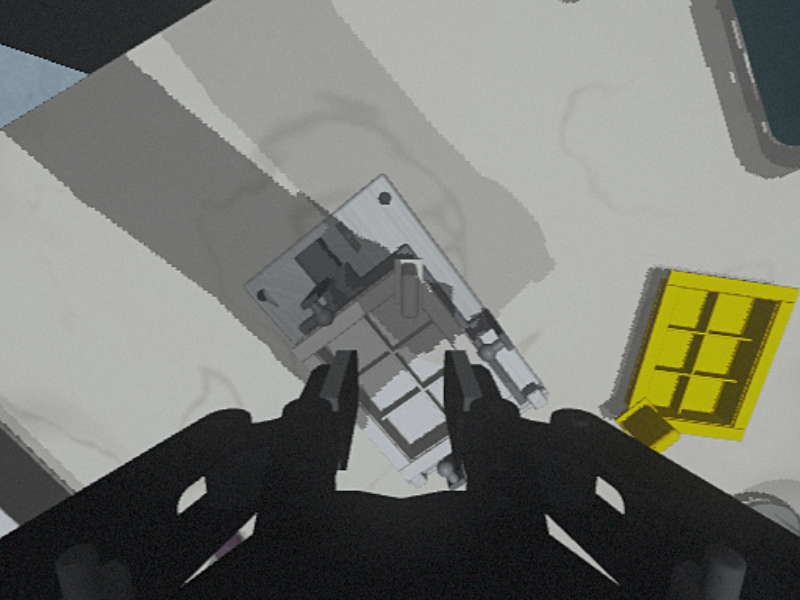

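The tab fin shows at (397–422, 260–318), between the fingers in column but to be checked. I project the model onto this view to compare.

Run:
```python
from h import *
from scipy.optimize import least_squares
def D(p,q):
    c,s=np.cos(p[2]),np.sin(p[2]);q=np.array(q)/1e3;return np.array([p[0]+c*q[0]-s*q[1],p[1]+s*q[0]+c*q[1],q[2]])
obs=[((383,174),(-120,70,12)),((245,287),(-120,-70,12)),((549,396),(105,70,12))]
p0=np.load('disp.npy')
r=least_squares(lambda p:np.concatenate([proj('wrist',D(p,q))/.64-uv for uv,q in obs]),p0);print(r.x,np.degrees(r.x[2]),r.fun.round(1))
p=(r.x+p0)/2
d=np.array([-.793,.61]);n=np.array([.61,.793])
im=cv2.imread('pics/wr2.png')
for p,col in((r.x,(0,0,255)),):
  print('tab',D(p,(-54.5,42,92)))
  box=[]
  for z in(65,105):
    for a,b in((13,5),(13,-5),(-13,-5),(-13,5)):
      xy=np.array([-54.5,42])+a*d+b*n; uv=proj('wrist',D(p,(*xy,z)))/.64;box.append(uv)
  for k in(0,4):cv2.polylines(im,[np.int32(box[k:k+4])],True,(col if k else (0,255,0)),1)
  rim=[proj('wrist',D(p,(x,y,65)))/.64 for x,y in((-65,50),(-65,-50),(65,-50),(65,50))]
  cv2.polylines(im,[np.int32(rim)],True,(255,0,0),1)
cv2.imwrite('pics/wr2m.png',cv2.resize(im[150:450,220:560],None,fx=2,fy=2))
print(np.degrees(np.arctan2(*env.get_state()['tool_rot'][:2,1][::-1])))
```

```text
[0.54692942 0.14771271 0.19063921] 10.922821989567314 [ 1.1 -0.3 -2.5  0.4  1.4  0.4]
tab [0.48545834 0.17862479 0.092     ]
63.41427697372797
```

View pics/wr2m.png

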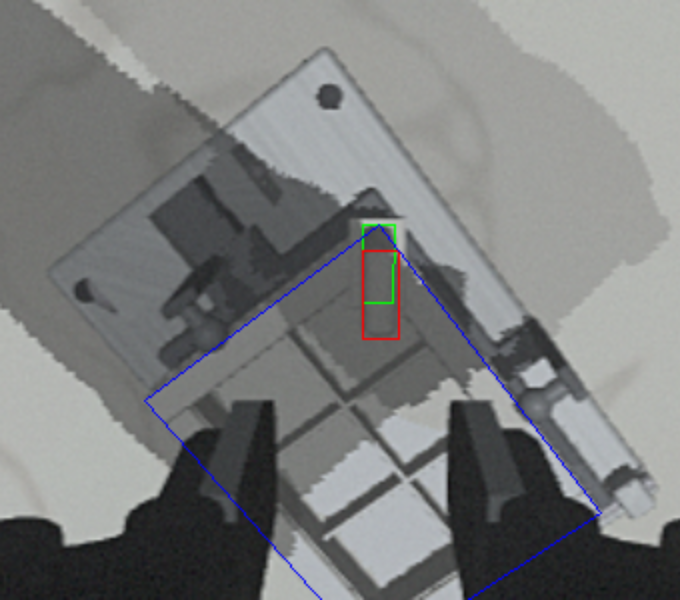

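The model fits: the fin is at crop (362–398, 250–338) and the tool yaw matches. The tab is at about (0.4855, 0.1786). I go down and grip.

apply_moves --series '[[[0.05, 0.18, 0, 0], [0, 0, -0.9, 0], [0, 0, -0.9, 0], [0, 0, -0.9, 0], [0, 0, -0.9, 0], [0, 0, -0.62, 0], [0, 0, 0, 0], [0, 0, 0, 0]]]'

```text
time: 6.7
tool_pos: [0.4853, 0.1795, 0.0737]
tool_rot: [[-0.895, 0.446, -0.001], [0.446, 0.895, -0.001], [0.001, -0.001, -1.0]]
contact_force: [0.3, -0.2, 0.9]
width: 0.0302
finger_force: 0.0
```

apply_moves --series '[[[0, 0, 0, 0], [0, 0, 0, 0], [0, 0, 0, 0], [0, 0, 0, 0], [0, 0, 0, 0]]]' --jaw -1 --squeeze 40

```text
time: 7.12
tool_pos: [0.4863, 0.1802, 0.0752]
tool_rot: [[-0.895, 0.445, 0.002], [0.445, 0.895, 0.001], [-0.001, 0.002, -1.0]]
contact_force: [-1.8, -1.5, 9.0]
width: 0.0094
finger_force: 41.8
```

apply_moves --series '[[[0.02, -0.01, 0.1, 0], [0.02, -0.01, 0.1, 0], [0.02, -0.01, 0.1, 0], [0.02, -0.01, 0.1, 0], [0.03, -0.015, 0.1, 0], [0.03, -0.015, 0.08, 0], [0.03, -0.015, 0.08, 0], [0.03, -0.015, 0.08, 0], [0, 0, 0, 0], [0, 0, 0, 0]]]' --squeeze 30

```text
time: 7.95
tool_pos: [0.491, 0.1771, 0.0962]
tool_rot: [[-0.896, 0.444, -0.001], [0.444, 0.896, -0.0], [0.001, -0.0, -1.0]]
contact_force: [-3.8, 1.0, -1.7]
width: 0.0092
finger_force: 39.7
```

Run:
```python
from h import *
b=grab('side')['img'];a=grab('wrist')['img']
o=np.hstack([cv2.resize(b[130:230,160:260],(400,400),interpolation=cv2.INTER_CUBIC),cv2.resize(a,(400,300),interpolation=cv2.INTER_AREA)[:400] if 0 else cv2.copyMakeBorder(cv2.resize(a,(400,300)),0,100,0,0,cv2.BORDER_CONSTANT)])
cv2.imwrite('pics/peel.png',o)
s=env.get_state();print(s['tool_pos'],s['contact_force'],s['width'])
```

```text
[0.49106098 0.17711456 0.09605242] [-5.48539355 -0.15614782 -1.49820937] 0.00926940215331502
```

View pics/peel.png

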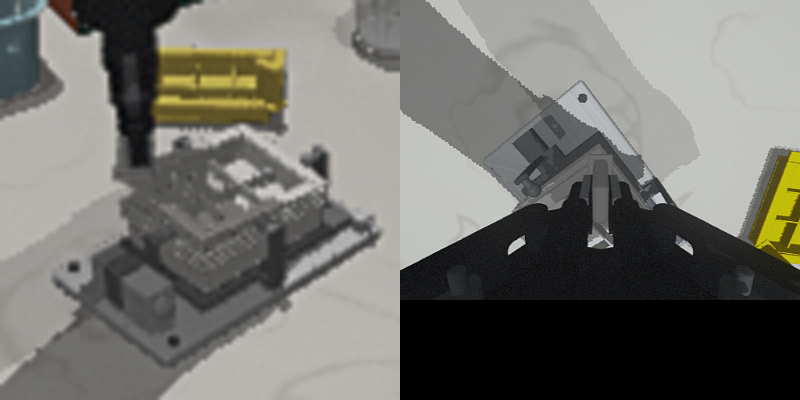

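The tray is tilted with its near-left corner up, the far corner is still down, the cradle is down and the pin is home. I carry on along the arc, then lift with a firmer grip.

apply_moves --series '[[[0.03, -0.015, 0.08, 0], [0.03, -0.015, 0.08, 0], [0.03, -0.015, 0.08, 0], [0.03, -0.015, 0.08, 0], [0.03, -0.015, 0.08, 0], [0.03, -0.015, 0.08, 0], [0.03, -0.015, 0.08, 0], [0, 0, 0, 0]]]'

```text
time: 8.72
tool_pos: [0.4979, 0.1737, 0.1134]
tool_rot: [[-0.896, 0.445, -0.0], [0.445, 0.896, 0.0], [0.0, 0.0, -1.0]]
contact_force: [-7.9, -0.5, -0.1]
width: 0.0096
finger_force: 39.9
```

apply_moves --series '[[[0, 0, 0, 0], [0, 0, 0, 0], [0, 0, 0.1, 0], [0, 0, 0.1, 0], [0, 0, 0.15, 0], [0, 0, 0.2, 0], [0, 0, 0.2, 0], [0, 0, 0.3, 0], [0, 0, 0.3, 0], [0, 0, 0.3, 0]]]' --squeeze 80

```text
time: 9.55
tool_pos: [0.4979, 0.1739, 0.1635]
tool_rot: [[-0.896, 0.445, 0.001], [0.445, 0.896, 0.0], [-0.0, 0.0, -1.0]]
contact_force: [-0.2, -0.1, -0.0]
width: 0.0088
finger_force: 79.1
```

Run:
```python
from h import *
b=grab('side')['img']
cv2.imwrite('pics/lift.png',cv2.resize(b[70:240,120:290],(600,600),interpolation=cv2.INTER_CUBIC))
s=env.get_state();print(s['tool_pos'],s['contact_force'],s['width'],s['finger_force'])
```

```text
[0.49866897 0.17412257 0.16503175] [2.14468927 0.47942858 2.06518825] 0.008605551628127464 79.09128785133362
```

View pics/lift.png

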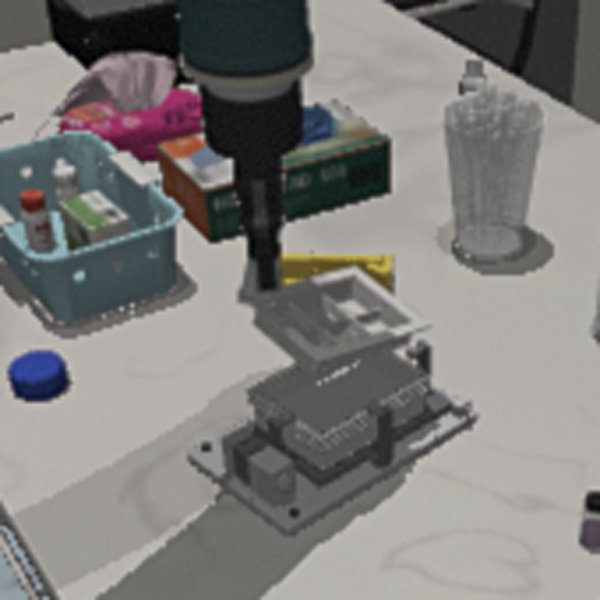

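The tray is off the stack; the stack, cradle and fork are down. I lift and carry it to the steel tray.

apply_moves --series '[[[0, 0, 0.4, 0], [0, 0, 0.6, 0], [0, 0, 0.7, 0], [0, 0, 0.7, 0], [0, 0, 0.7, 0], [0, 0, 0.6, 0], [0, 0, 0.5, 0], [0, -0.1, 0.3, 0], [0, -0.2, 0, 0], [0, -0.4, 0, 0]]]'

```text
time: 10.43
tool_pos: [0.4976, 0.153, 0.2969]
tool_rot: [[-0.896, 0.443, -0.0], [0.443, 0.896, 0.0], [0.0, 0.0, -1.0]]
contact_force: [-0.5, 0.4, -1.2]
width: 0.0088
finger_force: 79.1
```

apply_moves --series '[[[-0.05, -0.5, 0, 0], [-0.05, -0.6, 0, 0], [-0.05, -0.6, 0, 0], [-0.05, -0.6, 0, 0], [-0.05, -0.6, 0, 0], [-0.05, -0.6, 0, 0], [-0.05, -0.6, 0, 0], [-0.05, -0.6, 0, 0], [-0.05, -0.6, 0, 0], [-0.05, -0.6, 0, 0]]]'

```text
time: 11.27
tool_pos: [0.4818, -0.0261, 0.2961]
tool_rot: [[-0.895, 0.445, -0.002], [0.445, 0.895, -0.0], [0.001, -0.001, -1.0]]
contact_force: [-0.3, 0.0, -0.9]
width: 0.0088
finger_force: 79.1
```

apply_moves --series '[[[-0.05, -0.6, 0, 0], [-0.05, -0.6, 0, 0], [-0.05, -0.6, 0, 0], [-0.05, -0.6, 0, 0], [-0.05, -0.6, 0, 0], [-0.05, -0.6, 0, 0], [-0.05, -0.6, 0, 0], [-0.05, -0.6, 0, 0], [-0.05, -0.6, 0, 0], [-0.05, -0.6, 0, 0]]]'

```text
time: 12.1
tool_pos: [0.4664, -0.2058, 0.2961]
tool_rot: [[-0.895, 0.445, -0.002], [0.445, 0.895, 0.0], [0.002, -0.001, -1.0]]
contact_force: [0.0, 0.7, 0.8]
width: 0.0091
finger_force: 79.1
```

apply_moves --series '[[[-0.03, -0.6, 0, 0], [0, -0.6, 0, 0], [0, -0.6, 0, 0], [0, -0.4, 0, 0], [0, -0.2, 0, 0], [0, 0, 0, 0], [0, 0, 0, 0], [0, 0, 0, 0], [0, 0, 0, 0], [0, 0, 0, 0]]]'

```text
time: 12.93
tool_pos: [0.467, -0.2755, 0.2973]
tool_rot: [[-0.896, 0.444, 0.0], [0.444, 0.896, 0.0], [-0.0, 0.0, -1.0]]
contact_force: [-0.7, -1.1, -0.3]
width: 0.0084
finger_force: 79.1
```

Run:
```python
from h import *
b=grab('side')['img'];a=grab('top')['img']
o=np.hstack([cv2.resize(b,(440,330)),cv2.resize(a[140:270,180:400],(360,213))[:330] if 0 else cv2.copyMakeBorder(cv2.resize(a[130:270,170:400],(360,219)),0,111,0,0,cv2.BORDER_CONSTANT)])
cv2.imwrite('pics/end.png',o)
s=env.get_state();print(s['time'],s['tool_pos'],s['contact_force'],s['width'],s['finger_force'])
```

```text
13.0333 [ 0.46704456 -0.27573753  0.29732292] [-0.42311432  0.57419938 -0.48815853] 0.008996016579036398 79.0659248828888
```

View pics/end.png

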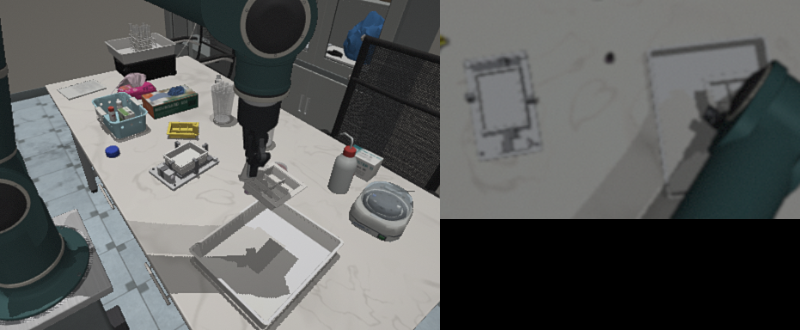

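The tray is held about level above the steel tray (side view (275,180), its shadow inside the steel tray). The stack, fork, vial and cap are undisturbed. I hand it in.

```bash
python3 -c "
from cell import env
print(env.job_done())"
```

```text
the job is handed in; nothing more can be done
None
```

The job is handed in, with no verdict returned: the pin was pushed home until it bore at 23 N, the top tray was peeled off by its tab, and it is held at about 79 N of grip, well clear above the middle of the steel tray.

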